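# Weigh two camera feet and seat the heavier

### The job

The two white camera feet look alike, but one is a heavier casting. Set them gently down on opposite pans of the blue balance, one in each pan's cup, and let go of both so that the balance shows which is heavier; then take the heavier one off and press it firmly into the round pocket of the grey mounting box (feel for the pocket: its metal carrier is clamped anywhere along a short slot), without forcing it, until its base is fully home and flush with the box's top. Leave the lighter one standing in its pan, and leave everything else on the bench alone.

Things in the scene. Friction and masses are not known exactly. Their poses are not given: they have to be found in the camera images.
- foot_a: white cast camera foot: round base 44 mm in diameter, 20 mm thick (edges bevelled 1.5 mm), and on its axis a round post 24 mm in diameter rising to 65 mm above the underside. Origin: centre of the underside; z up along the post. Two feet look the same; one weighs about 0.3 to 0.37 kg, the other 0.14 to 0.2 kg; only weighing tells which
- foot_b: the other foot, the same in shape, size and look as foot_a, origin and axes alike
- balance: equal-arm balance, fixed: blue base 90 x 270 x 44 mm high, origin at the centre of its underside, y along the beam to the left pan, z up. Pan centres 100 mm either side of the middle; a pointer board between, to 140 mm high. Pans stay level; one rises as the other sinks, at most 12 mm from level, to rigid stops. A weak spring (24 N/m) levels them empty. A pan bears 22 N at most
- pan_left_floor (a point): centre of the floor of the left pan's cup (left: +y of the balance); moves with the pan. Level, it lies 90 mm above the bench. The dark cup is round, 54 mm inside diameter, its wall 4 mm thick and 6 mm high above the floor; around it a flat flange 80 mm in diameter, level with the cup's floor
- pan_right_floor (a point): the same point of the right pan (-y of the balance), the same in every size
- pan_left (a joint): how far the left pan is below level, m: +0.012 left fully down and right fully up, -0.012 the other way, 0 level. One foot alone, or the difference between the two, sends the heavier side fully down
- holder: grey mounting box, fixed to the bench, 104 (x) x 96 (y) x 36 mm high, origin at the centre of its underside, z up. In its top, level with it, a light metal carrier 64 x 66 mm with a round pocket 46 mm in diameter (2 mm bevel at the mouth). The carrier is clamped tight anywhere from 8 mm to -8 mm along the box's x; that is not measured, so look or feel for it
- slot_mid (a point): middle of the box's top, 36 mm above the bench, axes as the box; the pocket's centre lies in this plane on its x axis, up to 8 mm to either side
- seat_plate (a joint): how far the green plate in the pocket is pushed down, m. At 0 it lies 12 mm below the box's top; at 0.008 it meets a rigid stop 20 mm below, where a foot's base is flush. It moves against dry friction of about 10 N and stays where left; a foot's weight does not move it. Starts at 0 to 0.003. The box bears 30 N at most
- tape_roll: bystander: yellow roll of tape lying flat, 80 mm outside diameter, 24 mm high; origin at the centre of the underside
- screwdriver: bystander: screwdriver lying flat along its x
- dome_camera: bystander: white and black dome camera, 90 mm in diameter, 57 mm high; origin at the centre of the underside
- mug: bystander: blue mug, 80 mm in diameter, 90 mm high; origin at the centre of the underside
- adapter: bystander: black power adapter 90 x 50 x 33 mm high; origin at the centre of the underside

How it is judged:
By the outcome, as a careful person would: the job done as asked, in the order asked, and still so for the second after the job is handed in, with the robot touching nothing.
It also fails if it takes over 72 s, if anything falls off the work surface, if the arm or the gripper's body presses on something with over 40 N, if the wrist force passes 120 N, or if a joint passes its speed limit or range.

### The arm

A 6-joint arm with a two-finger parallel gripper is mounted at the origin on the work surface. World frame = base frame: x ahead of the robot, y to its left, z up, the work surface at z = 0. Lengths are in m, angles in rad, forces in N, time in s.
With the tool pointing down it reaches from about 0.3 to 0.775 m from the base axis. Payload 14.6 kg.
Tool frame: the origin (TCP) lies on the centre line of the jaws, within the pads' length; the fingertips stand 19 mm ahead of it and the grasp point (between the pads) is the TCP; y points along the fingers, x is the direction in which the jaws open and shut, and the axes are right-handed (so a half turn about y gives the same grasp; the last joint's range is limited). The gripper opens to 94 mm and grips with 3 to 60 N. Pads are 16 mm wide; open, the fingers measure 119 mm over their backs; the gripper's body (75 mm by 177 mm) begins 78 mm behind the grasp point.
Start: joints at [1.222, 0.3, 1.521, -0, 1.321, -0.067], TCP at [0.153, 0.528, 0.224] pointing down, gripper open.
Joint ranges: [-3.03, 3.03], [-0.79, 2.21], [0.23, 2.52], [-1.04, 4.18], [0, 3.07], [-2.55, 2.55]. Speed limits (rad/s): [2.22, 2.22, 2.57, 3.14, 3.14, 3.14].

### API

Orientations are given as [roll, pitch, yaw] about the fixed x, y, z axes, in that order (R = Rz(yaw) Ry(pitch) Rx(roll)).
In Python, from station import ctrl, optics gives the robot as it stands.
- The arm moves only by the tool jog_arm, never from a script. Its argument "targets" is a list of rows, each a list of 3 entries, a list of its own where there are three numbers: the finger opening in cm, from 0 to 9.4, then the shift along the tool's x, y, z in cm, then the turn about the tool's y in rad. A call has 1 to 10 rows; each row is the pose to reach, as a shift and turn from the pose commanded when the call began, along the tool's axes at that moment; what a row does not reach only later rows make up. A row lasts 1/10 s, in which the tool goes at most 50 mm and 8.59 degrees, less where a joint would pass 70% of its speed; a pose out of reach is approached as far as the arm can. A call with a gripper value outside its range is refused whole. The fingers move at their own pace and stop on an object; "grip_force" is the grip in N (left out, the last holds). Time passes only in rows, so rows that repeat a pose let the fingers close. It gives the time, the measured TCP pose, the force and the opening at its end, in the units of the state.
- ctrl.get_obs(): the state, without advancing time (a new reading comes with each control period).
- optics.camera(name): name is "scene" or "side" or "wrist"; returns a dict with "img" (480x640x3 uint8, red, green, blue), "range_z" (480x640 float32, m along the optical axis (not along the pixel's ray), 0 where there is no reading), "camera_matrix" (3x3 intrinsics, pixels), "k1" (the pictures are not rectified: a ray, as slopes to the right and down, at radius r is drawn at 1 + k1 r^2 times it, then the intrinsics apply), "world_to_cam" (4x4, takes a point from world to camera coordinates); the wrist camera has in their place "mount" (4x4, takes a point from camera to tool coordinates, whose origin is the TCP and whose axes are the tool frame's). Camera axes: x right, y up, looking along -z (the intrinsics and any distortion apply to the point x, -y, -z); pixel columns grow to the right and rows downward; lengths in m; the calibration is good to about 2 mm. A picture is of the moment at which its call begins: read the wrist's pose just before it.
- ctrl.hand_in(): hands the job in, once; it reports no verdict.
The state is a dict: "time_s": time; "qpos": joint angles; "joint_vel": joint speeds; "tau": joint torques, N m; "ee_pos": TCP position; "eef_rot": TCP orientation; "force": force on the tool from outside, world axes, zero at the start; "moment": the same for the moment, N m; "grip_width": finger opening in m.
Only numpy, scipy, OpenCV 4.12 (cv2) and the standard library are available. Lean on these libraries where they do the work, as an engineer would, in place of code of your own. Each camera call takes 0.05 s, during which the arm holds its last target. There are 200 camera calls.

## Working session

There is one attempt and no reset: what is moved stays moved. The work goes in short steps, Python scripts to look and compute and a tool call to move; the robot and the scene stay as the last step left them, time stands still between calls to the robot, and variables do not carry over. Pictures are saved under pics/ and viewed, about 8 in all and at most 12, crops included, and the job is handed in when it is done.

Besides the shell and the picture viewer there is one more tool, called after "Emit:" by a JSON object that holds its "op" and its "data". jog_arm: Moves the arm, as the interface text tells. Its arguments: {"type":"object","properties":{"targets":{"type":"array","items":{"type":"array"}},"grip_force":{"type":"number"}},"required":["targets"]}

```bash
ls; mkdir -p pics; cat > h.py <<'E'
import numpy as np, cv2
from station import ctrl, optics
from scipy.spatial.transform import Rotation as R
def cloud(c, obs=None):
    K=np.array(c["camera_matrix"]);z=c["range_z"];h,w=z.shape
    u,v=np.meshgrid(np.arange(w),np.arange(h))
    xd=(u-K[0,2])/K[0,0];yd=(v-K[1,2])/K[1,1];x,y=xd.copy(),yd.copy()
    for _ in range(8):
        f=1+c["k1"]*(x*x+y*y);x,y=xd/f,yd/f
    P=np.stack([x*z,-y*z,-z,np.ones_like(z)],-1)
    if "world_to_cam" in c: T=np.linalg.inv(c["world_to_cam"])
    else:
        W=np.eye(4);W[:3,:3]=R.from_euler('xyz',obs["eef_rot"]).as_matrix();W[:3,3]=obs["ee_pos"];T=W@np.array(c["mount"])
    W=(P@T.T)[...,:3];W[z<=0]=np.nan
    return W
def snap(name,fn):
    o=ctrl.get_obs();c=optics.camera(name)
    cv2.imwrite(f"pics/{fn}.png",c["img"][...,::-1]);W=cloud(c,o);np.save(f"pics/{fn}.npy",W)
    return c,W,o
E
python3 - <<'E'
from h import *
c,W,o=snap("scene","s1");c2,W2,_=snap("side","d1")
print(o)
cv2.imwrite("pics/both.png",np.vstack([c["img"],c2["img"]])[::1,::1,::-1][:, :]) 
for n,X in(("s",W),("d",W2)):
    print(n,[(u,v,X[v,u].round(3).tolist()) for v in range(60,480,120) for u in range(60,640,170)])
E
```

```text
pics
{'time_s': 0.0, 'qpos': array([ 1.22237142e+00,  3.00479451e-01,  1.52161997e+00, -3.03695133e-05,
        1.32070610e+00, -6.65796072e-02]), 'joint_vel': array([ 0.00069138,  0.00125662, -0.00100699, -0.0014017 , -0.00024471,
        0.00033717]), 'tau': array([-7.05341081e-04, -5.31821716e+01, -3.52705014e+01,  7.07658450e-02,
        2.47379526e-02, -7.44307886e-05]), 'ee_pos': array([0.15288135, 0.52805555, 0.22386529]), 'eef_rot': array([-1.57074498e+00,  1.21213460e-03,  1.28895860e+00]), 'force': array([ 0.48136598, -0.13344823, -0.02061415]), 'moment': array([ 0.02661508,  0.02074651, -0.01149697]), 'grip_width': 0.09414523707007363}
s [(60, 60, [-1.248, 0.062, -0.073]), (230, 60, [-0.93, 0.733, -0.153]), (400, 60, [-0.02, 0.901, 0.054]), (570, 60, [0.409, 1.357, 0.05]), (60, 180, [-0.186, -0.296, 0.002]), (230, 180, [0.115, 0.037, -0.001]), (400, 180, [0.454, 0.332, 0.031]), (570, 180, [0.763, 0.582, 0.068]), (60, 300, [0.231, -0.448, 0.0]), (230, 300, [0.463, -0.202, 0.001]), (400, 300, [0.694, 0.047, 0.0]), (570, 300, [0.923, 0.295, -0.001]), (60, 420, [0.48, -0.537, -0.001]), (230, 420, [0.666, -0.342, 0.0]), (400, 420, [0.85, -0.142, -0.002]), (570, 420, [1.071, 0.589, -0.722])]
d [(60, 60, [1.331, 1.934, -0.032]), (230, 60, [2.261, 1.632, -0.27]), (400, 60, [2.257, 0.523, -0.065]), (570, 60, [2.248, -0.271, 0.086]), (60, 180, [0.72, 1.256, -0.193]), (230, 180, [0.761, 0.413, 0.045]), (400, 180, [2.232, 0.454, -0.73]), (570, 180, [2.235, -0.41, -0.463]), (60, 300, [0.141, 0.471, 0.0]), (230, 300, [0.364, 0.107, -0.002]), (400, 300, [0.584, -0.256, -0.002]), (570, 300, [0.552, -0.625, 0.198]), (60, 420, [-0.179, -0.014, 0.233]), (230, 420, [0.08, -0.117, 0.002]), (400, 420, [0.258, -0.409, 0.001]), (570, 420, [0.434, -0.701, 0.001])]
```

View pics/s1.png

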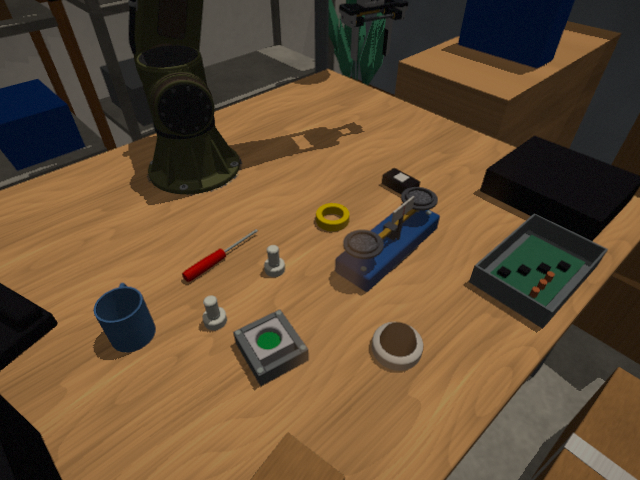

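View pics/d1.png

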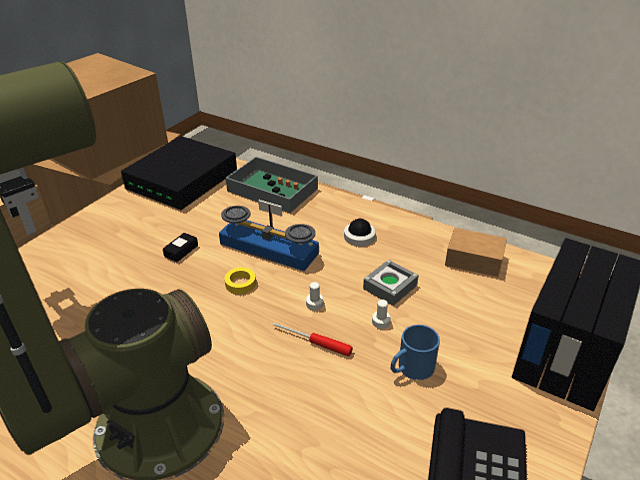

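Scene view: feet at about (275,262) and (213,312), box at (270,345) with its green plate, balance pans at (363,243) and (418,199). The side view agrees.

```bash
cat > m.py <<'E'
from h import *
def near(W,x,y,r,z0,z1):
    P=W.reshape(-1,3);P=P[~np.isnan(P[:,0])]
    return P[(np.hypot(P[:,0]-x,P[:,1]-y)<r)&(P[:,2]>z0)&(P[:,2]<z1)]
S=np.load("pics/s1.npy");D=np.load("pics/d1.npy")
for W,pts in((S,{'f1':(273,250),'f2':(211,302),'panA':(363,243),'panB':(418,199),'hold':(270,345)}),(D,{'f1':(315,288),'f2':(382,305),'panA':(300,232),'panB':(236,213),'hold':(390,280)})):
    for k,(u,v) in pts.items():
        p=np.nanmedian(W[v-2:v+3,u-2:u+3].reshape(-1,3),0);print(k,p.round(3),end=' ')
        if k[0]=='f':
            a=near(W,p[0],p[1],.03,.061,.07);b=near(W,p[0],p[1],.04,.016,.024)
            print('top',len(a),a.mean(0).round(4),'base',b.mean(0).round(4))
        elif k[0]=='p':
            a=near(W,p[0],p[1],.055,.084,.102);q=a[:,:2].astype(np.float32);print(len(a),cv2.minEnclosingCircle(q),np.median(a[:,2]))
        else:
            a=near(W,p[0],p[1],.08,.031,.04);q=a[:,:2].astype(np.float32);print(len(a),cv2.minAreaRect(q))
E
python3 m.py
```

```text
f1 [ 0.463 -0.087  0.065] top 81 [ 0.4581 -0.086   0.0646] base [ 0.4628 -0.088   0.0198]
f2 [ 0.492 -0.252  0.065] top 119 [ 0.4866 -0.2526  0.0643] base [ 0.4919 -0.2549  0.0194]
panA [0.591 0.041 0.09 ] 934 ((0.5895794034004211, 0.04272155091166496), 0.04188745841383934) 0.09037898460508498
panB [0.577 0.234 0.09 ] 598 ((0.5736111402511597, 0.2419556975364685), 0.04193398356437683) 0.0905529280101553
hold [ 0.613 -0.217  0.023] 2140 ((0.6102901697158813, -0.21576198935508728), (0.09629615396261215, 0.10820692777633667), 79.23087310791016)
f1 [ 0.451 -0.09   0.063] top 58 [ 0.4541 -0.0854  0.0644] base [ 0.449  -0.0891  0.02  ]
f2 [ 0.478 -0.255  0.065] top 58 [ 0.4828 -0.2525  0.0648] base [ 0.478  -0.2543  0.0197]
panA [0.592 0.043 0.09 ] 471 ((0.5898541212081909, 0.042306531220674515), 0.04358198121190071) 0.0904051972343205
panB [0.576 0.242 0.09 ] 418 ((0.5716084837913513, 0.2417345941066742), 0.04517039284110069) 0.09059759335889611
hold [ 0.613 -0.213  0.023] 826 ((0.6099750399589539, -0.2153836488723755), (0.09882847219705582, 0.11112518608570099), 78.86921691894531)
```

Emit:
{"op": "jog_arm", "data": {"targets": [[5,[-50.6,2,-46.2],0],[5,[-50.6,2,-46.2],0],[5,[-50.6,2,-46.2],0],[5,[-50.6,2,-46.2],0],[5,[-50.6,2,-46.2],0],[5,[-50.6,2,-46.2],0],[5,[-50.6,2,-46.2],0],[5,[-50.6,2,-46.2],0],[5,[-50.6,2,-46.2],0],[5,[-50.6,2,-46.2],0]], "grip_force": 20}}

```text
time_s: 1.1
ee_pos: [0.3743, 0.078, 0.2099]
eef_rot: [-1.571, -0.0, 1.289]
force: [0.7, 0.4, 0.9]
grip_width: 0.0498
```

Emit:
{"op": "jog_arm", "data": {"targets": [[5,[-13.5,1,-12.4],0],[5,[-13.5,1,-12.4],0],[5,[-13.5,1,-12.4],0],[5,[-13.5,1,-12.4],0],[5,[-13.5,1,-12.4],0],[5,[-13.5,1,-12.4],0],[5,[-13.5,1,-12.4],0]]}}

```text
time_s: 1.8
ee_pos: [0.4552, -0.0833, 0.1998]
eef_rot: [-1.57, -0.0, 1.29]
force: [-0.3, 0.0, 0.0]
grip_width: 0.0507
```

```bash
python3 - <<'E'
from h import *
c,W,o=snap("wrist","w1");print(o["ee_pos"],o["joint_vel"].round(3),np.array(c["mount"]).round(3),c["camera_matrix"])
P=W.reshape(-1,3)
m=(P[:,2]>.061)&(P[:,2]<.07)&(np.hypot(P[:,0]-.456,P[:,1]+.086)<.05)
q=P[m][:,:2].astype(np.float32);print(m.sum(),cv2.minEnclosingCircle(q))
E
```

```text
[ 0.45520193 -0.08326831  0.19981591] [ 0.01  -0.009  0.001 -0.001  0.    -0.003] [[ 1.    -0.    -0.001 -0.001]
 [-0.001  0.285 -0.959 -0.161]
 [ 0.     0.959  0.285  0.083]
 [ 0.     0.     0.     1.   ]] [[354.29365478   0.         326.03106913]
 [  0.         354.29365478 243.35089436]
 [  0.           0.           1.        ]]
606 ((0.4582447409629822, -0.0838811919093132), 0.012588225305080414)
```

View pics/w1.png

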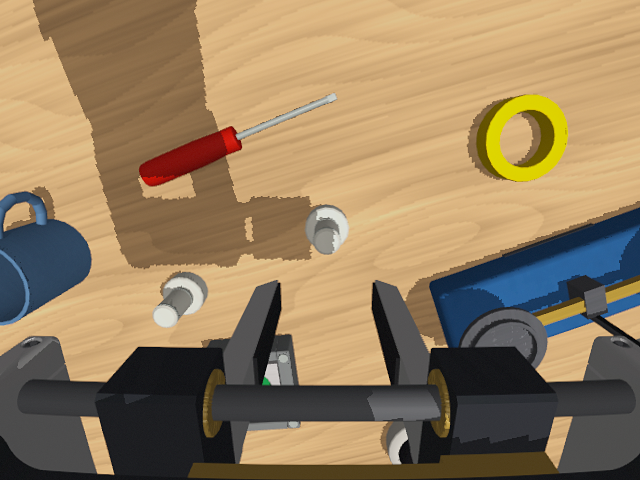

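Wrist view: foot post at (327,235), centred between the jaws, with nothing near the fingers. I'll descend and grip it.

Emit:
{"op": "jog_arm", "data": {"targets": [[5,[-0.1,5,-0.2],0],[5,[-0.1,10,-0.2],0],[5,[-0.1,13.5,-0.2],0],[5,[-0.1,15.5,-0.2],0],[5,[-0.1,15.5,-0.2],0],[2,[-0.1,15.5,-0.2],0],[2,[-0.1,15.5,-0.2],0],[2,[-0.1,15.5,-0.2],0],[2,[-0.1,15.5,-0.2],0],[2,[-0.1,15.5,-0.2],0]], "grip_force": 25}}

```text
time_s: 2.85
ee_pos: [0.4578, -0.0856, 0.0459]
eef_rot: [-1.573, -0.0, 1.289]
force: [-0.9, 3.1, 8.0]
grip_width: 0.0234
```

Emit:
{"op": "jog_arm", "data": {"targets": [[2,[0,-0.5,0],0],[2,[0,-4,0],0],[2,[0,-9,0],0],[2,[0,-14,0],0],[2,[0,-18,0],0],[2,[0,-18,0],0],[2,[0,-18,0],0],[2,[0,-18,0],0],[2,[0,-18,0],0]]}}

```text
time_s: 3.75
ee_pos: [0.4566, -0.0855, 0.2233]
eef_rot: [-1.568, 0.0, 1.289]
force: [1.0, -0.4, -3.4]
grip_width: 0.0233
```

```bash
python3 - <<'E'
from h import *
c,W,o=snap("wrist","w2");print(o["ee_pos"],o["eef_rot"],o["force"],o["grip_width"])
T=np.array(o["ee_pos"]);P=W.reshape(-1,3)
Rt=R.from_euler('xyz',o["eef_rot"]).as_matrix();t=(P-T)@Rt
m=(abs(t[:,0])<.03)&(abs(t[:,2])<.035)&(t[:,1]>-.03)&(t[:,1]<.06)
for a,b in((-.03,-.015),(-.015,.015),(.02,.05)):
  k=m&(t[:,1]>a)&(t[:,1]<b);q=t[k];print(a,k.sum(),q.min(0).round(4) if len(q) else '',q.max(0).round(4) if len(q) else '',np.median(q,0).round(4) if len(q) else '')
E
```

```text
[ 0.45664259 -0.08549094  0.22330216] [-1.56784152e+00  7.55254487e-05  1.28892057e+00] [ 1.00657693 -0.38317215 -3.36535489] 0.023276690840260805
-0.03 3141 [-0.0248 -0.03   -0.0123] [ 0.0232 -0.015   0.0126] [-0.0009 -0.0195  0.0061]
-0.015 2357 [-0.0248 -0.015  -0.0081] [0.023  0.015  0.0127] [-0.0008 -0.0018  0.0092]
0.02 1947 [-0.0215  0.02    0.0014] [0.0198 0.0456 0.0224] [-0.0008  0.026   0.0147]
```

Emit:
{"op": "jog_arm", "data": {"targets": [[2,[16,0,-9.2],0],[2,[16,0,-9.2],0],[2,[16,0,-9.2],0],[2,[16,0,-9.2],0],[2,[16,0,-9.2],0],[2,[16,0,-9.2],0],[2,[16,0,-9.2],0],[2,[16,0,-9.2],0]]}}

```text
time_s: 4.6
ee_pos: [0.5896, 0.0416, 0.225]
eef_rot: [-1.571, 0.0, 1.288]
force: [-0.6, 0.7, -3.4]
grip_width: 0.0234
```

```bash
python3 - <<'E'
from h import *
c,W,o=snap("wrist","w3");print(o["ee_pos"],o["eef_rot"],o["force"])
P=W.reshape(-1,3)
for x,y in((.5898,.0425),(.5725,.242)):
  m=(P[:,2]>.084)&(P[:,2]<.1)&(np.hypot(P[:,0]-x,P[:,1]-y)<.05)
  q=P[m][:,:2].astype(np.float32);print(m.sum(),cv2.minEnclosingCircle(q) if m.sum() else 0, np.median(P[m],0))
  # fit circle to the wall top
  m=(P[:,2]>.094)&(P[:,2]<.099)&(np.hypot(P[:,0]-x,P[:,1]-y)<.036);q=P[m]
  A=np.c_[2*q[:,:2],np.ones(len(q))];s=np.linalg.lstsq(A,(q[:,:2]**2).sum(1),rcond=None)[0];print(len(q),s[:2],np.sqrt(s[2]+s[0]**2+s[1]**2))
E
```

```text
[0.58963418 0.04164307 0.2249764 ] [-1.57077117e+00  1.30983836e-04  1.28793388e+00] [-0.57913951  0.67349432 -3.43160135]
4513 ((0.5907249450683594, 0.04213017597794533), 0.04015928879380226) [0.57977262 0.04723959 0.09058718]
680 [0.59050746 0.0421412 ] 0.028686992687472757
7246 ((0.5749205946922302, 0.24064680933952332), 0.04107232391834259) [0.57284303 0.23928281 0.09076718]
1212 [0.57439461 0.24026129] 0.02877099035310398
```

View pics/w3.png

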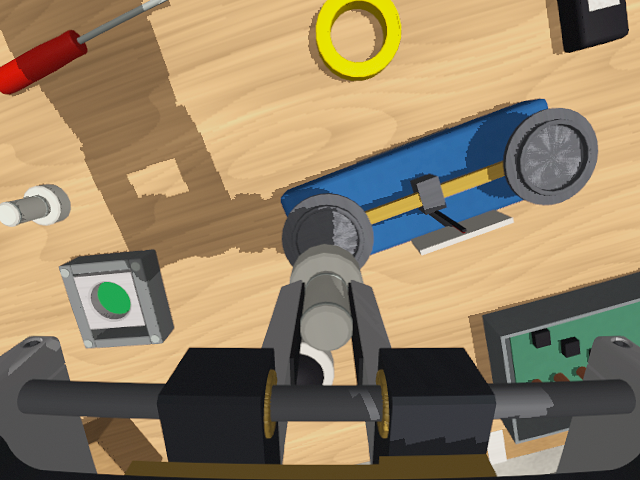

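Wrist view: the held foot is upright over pan A, whose cup is at about (328,232). The other pan is at (552,157). The fit puts A at (0.590, 0.042) and B at (0.574, 0.240).

Emit:
{"op": "jog_arm", "data": {"targets": [[2,[0.1,4,0],0],[2,[0.1,7,0],0],[2,[0.1,8.3,0],0],[2,[0.1,8.7,0],0],[2,[0.1,9.0,0],0],[2,[0.1,9.2,0],0],[2,[0.1,9.4,0],0],[2,[0.1,9.6,0],0],[2,[0.1,9.8,0],0],[2,[0.1,9.8,0],0]]}}

```text
time_s: 5.65
ee_pos: [0.5903, 0.0435, 0.1267]
eef_rot: [-1.57, 0.0, 1.289]
force: [0.3, -0.1, -4.4]
grip_width: 0.0233
```

Emit:
{"op": "jog_arm", "data": {"targets": [[2,[0,0.1,0],0],[2,[0,0.2,0],0],[2,[0,0.3,0],0],[2,[0,0.3,0],0],[2,[0,0.3,0],0]]}}

```text
time_s: 6.15
ee_pos: [0.5904, 0.0435, 0.124]
eef_rot: [-1.571, -0.0, 1.289]
force: [-1.1, 0.7, 0.2]
grip_width: 0.0239
```

Emit:
{"op": "jog_arm", "data": {"targets": [[2.8,[0,0,0],0],[3.5,[0,0,0],0],[5,[0,0,0],0],[5,[0,0,0],0],[5,[0,0,0],0],[5,[0,-3,0],0],[5,[0,-7,0],0],[5,[0,-11,0],0],[5,[0,-11,0],0]]}}

```text
time_s: 7.05
ee_pos: [0.592, 0.0435, 0.2397]
eef_rot: [-1.579, -0.003, 1.289]
force: [0.4, 0.1, 0.8]
grip_width: 0.0502
```

```bash
cat > fl.py <<'E'
import sys
from h import *
c,W,o=snap("wrist",sys.argv[1]);print(o["ee_pos"],o["eef_rot"],o["force"])
P=W.reshape(-1,3)
for x,y,n in((.5902,.0422,'A'),(.5743,.2404,'B')):
  m=(np.hypot(P[:,0]-x,P[:,1]-y)<.042)&(np.hypot(P[:,0]-x,P[:,1]-y)>.033)
  print(n,'flange z',np.median(P[m][:,2]))
  m=(P[:,2]>.13)&(P[:,2]<.175)&(np.hypot(P[:,0]-x,P[:,1]-y)<.03)
  if m.sum()>50:print('post',cv2.minEnclosingCircle(P[m][:,:2].astype(np.float32)),np.percentile(P[m][:,2],98))
S=W.copy();p=np.load("pics/w1.npy").reshape(-1,3) if len(sys.argv)<3 else P
m=(p[:,2]>.061)&(p[:,2]<.07)&(np.hypot(p[:,0]-.487,p[:,1]+.252)<.05)
print('f2',m.sum(),cv2.minEnclosingCircle(p[m][:,:2].astype(np.float32)))
E
python3 fl.py w4
```

```text
[0.59195358 0.04349182 0.23969443] [-1.57926547 -0.00256247  1.28905229] [0.39198237 0.11589147 0.79131547]
A flange z 0.3364860940529182
post ((0.5899776220321655, 0.04302840679883957), 0.012608942575752735) 0.14465007160117171
B flange z 0.10189582857821819
f2 499 ((0.48622506856918335, -0.25188833475112915), 0.013107668608427048)
```

View pics/w4.png

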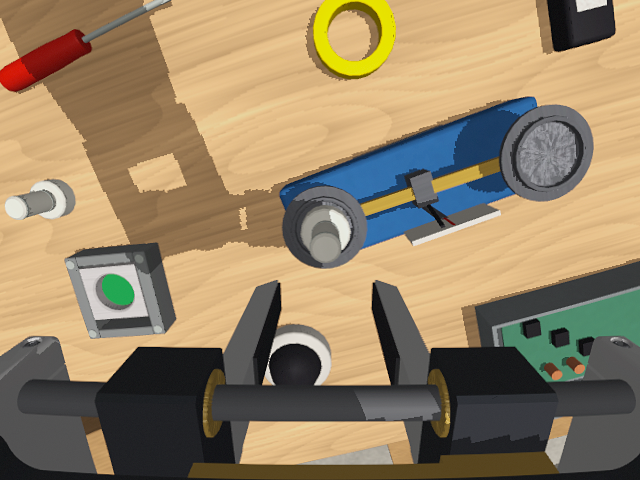

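Foot A is standing in the centre of its pan at (325,240), with pan A down and B up. Next is the second foot.

Emit:
{"op": "jog_arm", "data": {"targets": [[5,[-31.3,0,1.9],0],[5,[-31.3,0,1.9],0],[5,[-31.3,0,1.9],0],[5,[-31.3,0,1.9],0],[5,[-31.3,0,1.9],0],[5,[-31.3,3,1.9],0],[5,[-31.3,8,1.9],0],[5,[-31.3,10,1.9],0],[5,[-31.3,10,1.9],0],[5,[-31.3,10,1.9],0]]}}

```text
time_s: 8.1
ee_pos: [0.4851, -0.2517, 0.1341]
eef_rot: [-1.57, -0.0, 1.289]
force: [0.6, -0.2, 0.7]
grip_width: 0.05
```

```bash
python3 fl.py w5 x
```

```text
[ 0.48514549 -0.25169981  0.13408646] [-1.56993056e+00 -2.72084292e-04  1.28907129e+00] [ 0.59146377 -0.19705046  0.66580861]
A flange z 0.004311643752046179
B flange z nan
f2 948 ((0.486695259809494, -0.2516637444496155), 0.012765835970640182)
  return _methods._mean(a, axis=axis, dtype=dtype,
  ret = ret.dtype.type(ret / rcount)
```

Emit:
{"op": "jog_arm", "data": {"targets": [[5,[0,4,-0.1],0],[5,[0,7,-0.1],0],[5,[0,8.9,-0.1],0],[5,[0,8.9,-0.1],0],[2,[0,8.9,-0.1],0],[2,[0,8.9,-0.1],0],[2,[0,8.9,-0.1],0],[2,[0,8.9,-0.1],0],[2,[0,8.9,-0.1],0]]}}

```text
time_s: 9.05
ee_pos: [0.4865, -0.2524, 0.0459]
eef_rot: [-1.572, 0.0, 1.289]
force: [-0.9, 1.5, 8.3]
grip_width: 0.0231
```

Emit:
{"op": "jog_arm", "data": {"targets": [[2,[0,-0.5,0],0],[2,[0,-4,0],0],[2,[0,-9,0],0],[2,[0,-14,0],0],[2,[0,-18,0],0],[2,[0,-20,0],0],[2,[0,-20,0],0],[2,[0,-20,0],0],[2,[0,-20,0],0]]}}

```text
time_s: 9.95
ee_pos: [0.4855, -0.2519, 0.243]
eef_rot: [-1.568, -0.001, 1.289]
force: [0.1, -0.4, -1.3]
grip_width: 0.0233
```

```bash
python3 - <<'E'
from h import *
c,W,o=snap("wrist","w6");print(o["ee_pos"],o["eef_rot"],o["force"],o["grip_width"])
P=W.reshape(-1,3)
t=(P-o["ee_pos"])@R.from_euler('xyz',o["eef_rot"]).as_matrix()
m=(abs(t[:,0])<.03)&(abs(t[:,2])<.035)
for a,b in((-.03,-.015),(.02,.05)):
  q=t[m&(t[:,1]>a)&(t[:,1]<b)];print(len(q),q.min(0).round(4),q.max(0).round(4))
E
```

```text
[ 0.48552935 -0.25189109  0.24297981] [-1.56792111e+00 -7.71853144e-04  1.28902290e+00] [ 0.1083378  -0.4145257  -1.33729088] 0.023304713575081782
3121 [-0.0247 -0.03   -0.0115] [ 0.0231 -0.015   0.0126]
1951 [-0.0215  0.02    0.0028] [0.0199 0.0448 0.0224]
```

Emit:
{"op": "jog_arm", "data": {"targets": [[2,[49.8,0,5.2],0],[2,[49.8,0,5.2],0],[2,[49.8,0,5.2],0],[2,[49.8,0,5.2],0],[2,[49.8,0,5.2],0],[2,[49.8,0,5.2],0],[2,[49.8,0,5.2],0],[2,[49.8,0,5.2],0],[2,[49.8,0,5.2],0],[2,[49.8,0,5.2],0]]}}

```text
time_s: 11.0
ee_pos: [0.5742, 0.242, 0.2435]
eef_rot: [-1.569, 0.001, 1.289]
force: [1.3, -0.8, -2.0]
grip_width: 0.0234
```

Emit:
{"op": "jog_arm", "data": {"targets": [[2,[0,0,0],0],[2,[0,0,0],0],[2,[0,0,0],0]]}}

```text
time_s: 11.3
ee_pos: [0.5743, 0.239, 0.2441]
eef_rot: [-1.57, 0.001, 1.288]
force: [0.7, -0.6, -2.5]
grip_width: 0.0232
```

```bash
python3 - <<'E'
from h import *
c,W,o=snap("wrist","w7");print(o["ee_pos"],o["eef_rot"],o["force"])
P=W.reshape(-1,3);x,y=.5743,.2404
d=np.hypot(P[:,0]-x,P[:,1]-y)
m=(P[:,2]>.106)&(P[:,2]<.111)&(d<.036);q=P[m]
A=np.c_[2*q[:,:2],np.ones(len(q))];s=np.linalg.lstsq(A,(q[:,:2]**2).sum(1),rcond=None)[0];print(len(q),s[:2],np.sqrt(s[2]+s[0]**2+s[1]**2),np.median(P[(d<.04)&(P[:,2]<.12)][:,2]))
E
```

```text
[0.57433793 0.23900575 0.24408435] [-1.56980670e+00  9.66073596e-04  1.28831895e+00] [ 0.6527388  -0.62477236 -2.51197417]
683 [0.57456249 0.24154255] 0.028678268178627737 0.10246391348979411
```

Emit:
{"op": "jog_arm", "data": {"targets": [[2,[0.2,4,0],0],[2,[0.2,7,0],0],[2,[0.2,8.5,0],0],[2,[0.2,9.1,0],0],[2,[0.2,9.4,0],0],[2,[0.2,9.55,0],0],[2,[0.2,9.65,0],0],[2,[0.2,9.7,0],0],[2,[0.2,9.7,0],0],[2,[0.2,9.7,0],0]]}}

```text
time_s: 12.35
ee_pos: [0.5751, 0.2419, 0.1481]
eef_rot: [-1.571, -0.0, 1.289]
force: [-0.4, -0.0, -2.2]
grip_width: 0.0236
```

```bash
python3 -c "
from h import *
o=ctrl.get_obs();print(o['ee_pos'],o['force'])
c,W,o=snap('scene','s2')
P=W.reshape(-1,3)
for x,y in((.59,.0425),(.573,.241)):
  d=np.hypot(P[:,0]-x,P[:,1]-y);q=P[(d<.04)&(d>.034)&(P[:,2]<.115)&(P[:,2]>.07)];print(len(q),np.median(q[:,2]))
"
```

```text
[0.5750762  0.24188694 0.14814654] [-0.37045481 -0.01676567 -2.21540975]
239 0.07764894189441907
151 0.10158025802229487
```

Emit:
{"op": "jog_arm", "data": {"targets": [[2,[0,0.05,0],0],[2,[0,0.1,0],0],[2,[0,0.1,0],0],[2,[0,0.1,0],0]]}}

```text
time_s: 12.8
ee_pos: [0.5751, 0.2419, 0.147]
eef_rot: [-1.571, -0.0, 1.289]
force: [-0.4, 0.4, 1.7]
grip_width: 0.0234
```

Emit:
{"op": "jog_arm", "data": {"targets": [[2.8,[0,0,0],0],[3.5,[0,0,0],0],[5,[0,0,0],0],[5,[0,0,0],0],[5,[0,0,0],0],[5,[0,-3,0],0],[5,[0,-7,0],0],[5,[0,-10,0],0],[5,[0,-10,0],0]]}}

```text
time_s: 13.7
ee_pos: [0.5761, 0.2422, 0.2516]
eef_rot: [-1.577, -0.004, 1.289]
force: [0.3, -0.5, -0.4]
grip_width: 0.0501
```

Emit:
{"op": "jog_arm", "data": {"targets": [[5,[-5,0,0],0],[5,[-10,0,0],0],[5,[-10,0,0],0],[5,[-10,0,0],0],[5,[-10,0,0],0],[5,[-10,0,0],0]]}}

```text
time_s: 14.3
ee_pos: [0.5473, 0.1468, 0.2464]
eef_rot: [-1.57, 0.0, 1.29]
force: [-0.5, 0.5, -0.1]
grip_width: 0.0498
```

```bash
sed -i 's/<.175/<.178/' fl.py; python3 fl.py w8
```

```text
[0.54727938 0.1467562  0.24641424] [-1.57027968e+00  1.52461724e-04  1.29016655e+00] [-0.46849545  0.53764347 -0.05857822]
A flange z 0.07660316399730763
post ((0.5894202589988708, 0.04312258958816528), 0.012853018939495087) 0.14439754397253093
B flange z 0.3280699320438118
post ((0.5745847821235657, 0.24144600331783295), 0.012659866362810135) 0.16862090938173696
f2 499 ((0.48622506856918335, -0.25188833475112915), 0.013107668608427048)
```

View pics/w8.png

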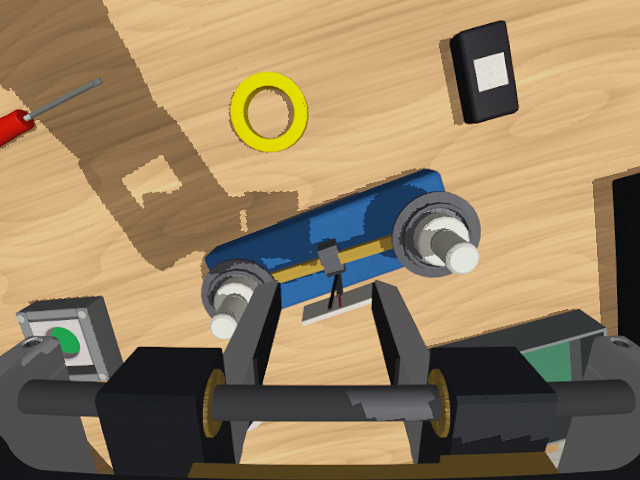

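Both feet stand free in their cups. The left-hand one in the picture (pan A) is fully down, with its post top at 0.144, and B is up at 0.168, so A holds the heavier foot. I'll go and take it.

Emit:
{"op": "jog_arm", "data": {"targets": [[5,[-8.8,0,-7],0],[5,[-8.8,0,-7],0],[5,[-8.8,0,-7],0],[5,[-8.8,0,-7],0],[5,[-8.8,0,-7],0],[5,[-8.8,0,-7],0],[5,[-8.8,0,-7],0]]}}

```text
time_s: 15.05
ee_pos: [0.5897, 0.0431, 0.247]
eef_rot: [-1.571, -0.0, 1.291]
force: [0.6, -0.1, -0.0]
grip_width: 0.0501
```

```bash
python3 fl.py w9
```

```text
[0.5896918  0.04311755 0.24702549] [-1.57094642e+00 -1.47758949e-04  1.29068145e+00] [ 0.64599225 -0.12174051 -0.03063289]
A flange z 0.3434078163912171
post ((0.589638888835907, 0.04327818751335144), 0.012598596513271332) 0.14471158133456383
B flange z 0.10173460074584773
post ((0.5741598606109619, 0.24080432951450348), 0.012880224734544754) 0.16865789975184514
f2 499 ((0.48622506856918335, -0.25188833475112915), 0.013107668608427048)
```

Emit:
{"op": "jog_arm", "data": {"targets": [[5,[0,4,0],0],[5,[0,8,0],0],[5,[0,11,0],0],[5,[0,12.2,0],0],[5,[0,12.2,0],0],[5,[0,12.2,0],0],[2,[0,12.2,0],0],[2,[0,12.2,0],0],[2,[0,12.2,0],0],[2,[0,12.2,0],0]], "grip_force": 45}}

```text
time_s: 16.1
ee_pos: [0.5902, 0.0419, 0.1254]
eef_rot: [-1.572, -0.0, 1.289]
force: [0.1, 1.9, 3.8]
grip_width: 0.0235
```

Emit:
{"op": "jog_arm", "data": {"targets": [[2,[0,-0.2,0],0],[2,[0,-0.5,0],0],[2,[0,-0.9,0],0],[2,[0,-1.3,0],0],[2,[0,-1.7,0],0],[2,[0,-2.1,0],0],[2,[0,-2.5,0],0],[2,[0,-4,0],0],[2,[0,-7,0],0],[2,[0,-11,0],0]]}}

```text
time_s: 17.1
ee_pos: [0.5892, 0.0418, 0.2346]
eef_rot: [-1.568, 0.001, 1.289]
force: [1.1, -0.8, -4.1]
grip_width: 0.0235
```

Emit:
{"op": "jog_arm", "data": {"targets": [[2,[-16,0,-14],0],[2,[-16,0,-14],0],[2,[-16,0,-14],0],[2,[-16,0,-14],0],[2,[-16,0,-14],0],[2,[-16,0,-14],0],[2,[-16,0,-14],0],[2,[-16,0,-14],0],[2,[-16,0,-14],0]]}}

```text
time_s: 18.0
ee_pos: [0.6799, -0.1497, 0.2354]
eef_rot: [-1.571, -0.0, 1.29]
force: [-0.1, -0.2, -3.3]
grip_width: 0.0233
```

```bash
python3 - <<'E'
from h import *
c,W,o=snap("wrist","w10");print(o["ee_pos"],o["eef_rot"],o["force"])
i=c["img"].astype(int);g=(i[...,1]>i[...,0]+40)&(i[...,1]>i[...,2]+30)
P=W[g];P=P[np.hypot(P[:,0]-.61,P[:,1]+.2155)<.05];print('green',len(P),np.median(P,0),cv2.minEnclosingCircle(P[:,:2].astype(np.float32)))
m=(np.hypot(W[...,0]-.61,W[...,1]+.2155)<.08)&(abs(W[...,2]-.0355)<.004)
print('box',cv2.minAreaRect(W[m][:,:2].astype(np.float32)))
# hole contour: top-level plane rasterised
r=np.hypot(W[...,0]-P[:,0].mean(),W[...,1]-P[:,1].mean())
light=m&(i.min(-1)>150);print('carrier',light.sum(),cv2.minAreaRect(W[light&(r<.055)][:,:2].astype(np.float32)))
v,u=np.where(m);cr=c["img"][max(v.min()-10,0):v.max()+10,max(u.min()-10,0):u.max()+10];print(u.min(),v.min(),u.max(),v.max())
cv2.imwrite("pics/c10.png",cv2.resize(cr,None,fx=4,fy=4,interpolation=cv2.INTER_CUBIC)[...,::-1][:600,:800])
E
```

```text
[ 0.67986625 -0.14965888  0.23537302] [-1.57121905e+00 -6.57455048e-05  1.29035848e+00] [-0.09496124 -0.21279514 -3.34512868]
green 1321 [ 0.60597189 -0.21432769  0.02387212] ((0.6067012548446655, -0.21541742980480194), 0.02267138846218586)
box ((0.6122173070907593, -0.214986190199852), (0.09682203084230423, 0.10474953800439835), 79.08698272705078)
carrier 1406 ((0.6011240482330322, -0.19969651103019714), (0.051366157829761505, 0.07757542282342911), 70.08478546142578)
191 118 299 229
```

View pics/c10.png

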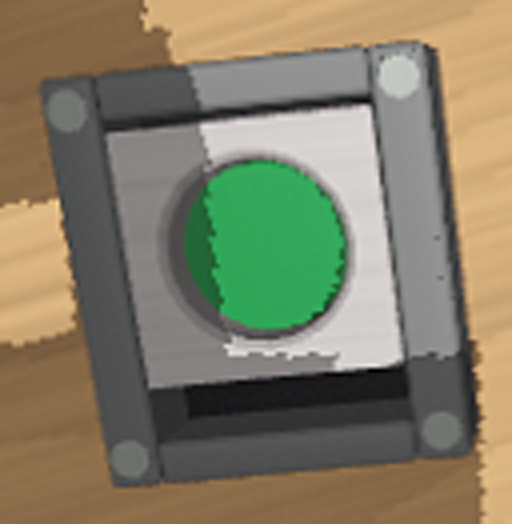

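The crop shows the pocket rim centred at about (257,246), the carrier corners at (107,130), (370,105), (403,360) and (148,388), and the wide slot gap at the bottom. I'll project these onto the z=0.036 plane.

```bash
cat > pj.py <<'E'
from h import *
W=np.load("pics/w10.npy")
# camera pose of that picture -> ray/plane via fresh calibration
c=optics.camera("wrist");o=ctrl.get_obs();K=c["camera_matrix"]
T=np.eye(4);T[:3,:3]=R.from_euler('xyz',o["eef_rot"]).as_matrix();T[:3,3]=o["ee_pos"];T=T@c["mount"]
def pt(u,v,z=.036):
    u=181+(u+.5)/4-.5;v=108+(v+.5)/4-.5
    xd,yd=(u-K[0][2])/K[0][0],(v-K[1][2])/K[1][1];x,y=xd,yd
    for _ in range(8):
        f=1+c["k1"]*(x*x+y*y);x,y=xd/f,yd/f
    d=T[:3,:3]@[x,-y,-1];s=(z-T[2,3])/d[2];return (T[:3,3]+s*d)[:2]
car=np.array([pt(*p) for p in((107,130),(370,105),(403,360),(148,388))])
box=np.array([pt(*p) for p in((42,82),(428,42),(468,455),(115,487))])
rim=np.array([pt(*p) for p in((160,240),(355,246),(257,152),(257,340))])
print('car',car.mean(0),np.linalg.norm(np.roll(car,-1,0)-car,axis=1)); print('box',box.mean(0),np.linalg.norm(np.roll(box,-1,0)-box,axis=1)); print('rim',cv2.minEnclosingCircle(rim.astype(np.float32)),rim.round(4))
e=car[1]-car[0];print('edge angle',np.degrees(np.arctan2(e[1],e[0])))
i=cv2.imread("pics/w10.png").astype(int);g=(i[...,1]>i[...,2]+30)&(i[...,1]>i[...,0]+20)
P=W[g];P=P[np.hypot(P[:,0]-.607,P[:,1]+.2155)<.035];print('green',len(P),cv2.minEnclosingCircle(P[:,:2].astype(np.float32)),cv2.minAreaRect(P[:,:2].astype(np.float32)),np.median(P[:,2]))
print(o["ee_pos"])
E
python3 pj.py
```

```text
car [ 0.60604393 -0.21421117] [0.06544716 0.06302988 0.06659546 0.06457963]
box [ 0.61236625 -0.21486874] [0.09531669 0.1025505  0.09370784 0.10268971]
rim ((0.6047974824905396, -0.21355944871902466), 0.02462887018918991) [[ 0.5972 -0.2369]
 [ 0.6124 -0.1902]
 [ 0.5839 -0.2063]
 [ 0.6278 -0.2218]]
edge angle 78.6710074212784
green 1351 ((0.6067060232162476, -0.21544648706912994), 0.022666869685053825) ((0.6070594787597656, -0.21465685963630676), (0.04182640463113785, 0.043890729546546936), 76.53709411621094) 0.02386556409321272
[ 0.67989834 -0.15000455  0.23526825]
```

Carrier, rim and plate estimates agree to about 1 mm: pocket centre at about (0.606, -0.214). That is within the fit's bevel capture.

Emit:
{"op": "jog_arm", "data": {"targets": [[2,[-8.2,0,5.3],0],[2,[-8.2,0,5.3],0],[2,[-8.2,4,5.3],0],[2,[-8.2,8,5.3],0],[2,[-8.2,12,5.3],0],[2,[-8.2,14.5,5.3],0],[2,[-8.2,14.5,5.3],0],[2,[-8.2,14.5,5.3],0],[2,[-8.2,14.5,5.3],0],[2,[-8.2,14.5,5.3],0]]}}

```text
time_s: 19.1
ee_pos: [0.6069, -0.215, 0.0918]
eef_rot: [-1.574, 0.0, 1.289]
force: [0.3, 0.1, -3.2]
grip_width: 0.0231
```

```bash
python3 - <<'E'
from h import *
o=ctrl.get_obs();print(o["ee_pos"],o["eef_rot"],o["force"])
ec=(.6059,-.2138)
d=np.array([ec[0],ec[1],0])-o["ee_pos"];print("tool shift cm",(R.from_euler('xyz',o["eef_rot"]).as_matrix().T@d*100).round(2))
E
```

```text
[ 0.60693417 -0.21503517  0.09177604] [-1.57353204e+00  3.53799016e-04  1.28917860e+00] [ 0.27283253  0.10796204 -3.23250608]
tool shift cm [0.09 9.18 0.16]
```

Emit:
{"op": "jog_arm", "data": {"targets": [[2,[0.1,0,0.1],0],[2,[0.1,0.3,0.1],0],[2,[0.1,0.5,0.1],0],[2,[0.1,0.7,0.1],0],[2,[0.1,0.8,0.1],0],[2,[0.1,0.9,0.1],0],[2,[0.1,1.0,0.1],0],[2,[0.1,1.0,0.1],0]]}}

```text
time_s: 19.9
ee_pos: [0.6058, -0.2137, 0.0799]
eef_rot: [-1.572, 0.0, 1.289]
force: [3.3, -0.9, -3.5]
grip_width: 0.0227
```

The side force pushes along +x of the box, so I'll yield 0.7 mm that way and continue.

Emit:
{"op": "jog_arm", "data": {"targets": [[2,[0,0,-0.07],0],[2,[0,0.1,-0.07],0],[2,[0,0.2,-0.07],0],[2,[0,0.3,-0.07],0],[2,[0,0.3,-0.07],0],[2,[0,0.3,-0.07],0]]}}

```text
time_s: 20.5
ee_pos: [0.6061, -0.2138, 0.0767]
eef_rot: [-1.571, -0.0, 1.289]
force: [2.3, -0.5, -3.6]
grip_width: 0.0235
```

Emit:
{"op": "jog_arm", "data": {"targets": [[2,[0,0.1,-0.06],0],[2,[0,0.2,-0.06],0],[2,[0,0.3,-0.06],0],[2,[0,0.4,-0.06],0],[2,[0,0.5,-0.06],0],[2,[0,0.5,-0.06],0]]}}

```text
time_s: 21.1
ee_pos: [0.6067, -0.2139, 0.0717]
eef_rot: [-1.57, -0.0, 1.289]
force: [1.0, -0.0, -4.6]
grip_width: 0.0234
```

Emit:
{"op": "jog_arm", "data": {"targets": [[2,[0,0.1,-0.03],0],[2,[0,0.2,-0.03],0],[2,[0,0.3,-0.03],0],[2,[0,0.4,-0.03],0],[2,[0,0.4,-0.03],0]]}}

```text
time_s: 21.6
ee_pos: [0.6072, -0.2141, 0.0686]
eef_rot: [-1.571, 0.0, 1.289]
force: [-3.3, 0.8, 4.7]
grip_width: 0.0234
```

Emit:
{"op": "jog_arm", "data": {"targets": [[2,[0,0.1,0.04],0],[2,[0,0.2,0.04],0],[2,[0,0.3,0.04],0],[2,[0,0.35,0.04],0],[2,[0,0.4,0.04],0],[2,[0,0.4,0.04],0]]}}

```text
time_s: 22.2
ee_pos: [0.6071, -0.2141, 0.0647]
eef_rot: [-1.572, 0.0, 1.289]
force: [-1.5, 0.9, 3.6]
grip_width: 0.0232
```

Emit:
{"op": "jog_arm", "data": {"targets": [[2,[0,0.05,0.02],0],[2,[0,0.1,0.02],0],[2,[0,0.13,0.02],0],[2,[0,0.13,0.02],0]]}}

```text
time_s: 22.6
ee_pos: [0.6071, -0.2141, 0.0636]
eef_rot: [-1.573, 0.0, 1.289]
force: [-0.7, 2.0, 5.2]
grip_width: 0.0233
```

Emit:
{"op": "jog_arm", "data": {"targets": [[2,[0,0.05,0],0],[2,[0,0.08,0],0],[2,[0,0.08,0],0]]}}

```text
time_s: 22.9
ee_pos: [0.6072, -0.2141, 0.0634]
eef_rot: [-1.573, 0.0, 1.289]
force: [-2.6, 1.4, 11.0]
grip_width: 0.0236
```

Emit:
{"op": "jog_arm", "data": {"targets": [[2,[0,0.03,0],0],[2,[0,0.05,0],0],[2,[0,0.05,0],0],[2,[0,0.05,0],0]]}}

```text
time_s: 23.3
ee_pos: [0.6073, -0.2141, 0.0633]
eef_rot: [-1.573, 0.0, 1.289]
force: [-5.0, 1.4, 15.7]
grip_width: 0.0229
```

```bash
cat > fin.py <<'E'
from h import *
import sys
o=ctrl.get_obs();print(o["ee_pos"],o["force"])
for n in sys.argv[1:]:
  c,W,o=snap(n,n+"_"+str(round(o["time_s"]*100)));P=W.reshape(-1,3);d=np.hypot(P[:,0]-.607,P[:,1]+.2145)
  b=P[(d>.014)&(d<.021)&(P[:,2]<.06)&(P[:,2]>.01)];k=P[(d>.026)&(d<.031)&(P[:,2]<.05)]
  t=P[(d<.011)&(P[:,2]>.06)&(P[:,2]<.1)]
  print(n,'base top',len(b),np.median(b[:,2]) if len(b) else 0,'carrier',np.median(k[:,2]),'post top',len(t),np.median(t[:,2]) if len(t) else 0)
E
python3 fin.py scene side
```

```text
[ 0.60727222 -0.21411849  0.06331619] [-5.00285945  1.424997   15.67802032]
scene base top 159 0.035449897869835545 carrier 0.03450932096204112 post top 175 0.07956566858686143
side base top 88 0.037185471009432924 carrier 0.0351037898295965 post top 26 0.08043272064304935
```

The foot is on the rigid stop: about 19 N with no further travel, and the TCP is at the predicted 0.063. I'll relax, release and check.

Emit:
{"op": "jog_arm", "data": {"targets": [[2,[0,-0.1,0.05],0],[2,[0,-0.13,0.05],0],[2.8,[0,-0.13,0.05],0],[3.5,[0,-0.13,0.05],0],[5,[0,-0.13,0.05],0],[5,[0,-0.13,0.05],0],[5,[0,-3,0.05],0],[5,[0,-8,0.05],0],[5,[0,-13,0.05],0],[5,[0,-13,0.05],0]]}}

```text
time_s: 24.4
ee_pos: [0.6081, -0.2146, 0.1989]
eef_rot: [-1.582, 0.001, 1.289]
force: [0.3, -0.1, -0.6]
grip_width: 0.0498
```

Emit:
{"op": "jog_arm", "data": {"targets": [[5,[0,-4,-5],0],[5,[0,-4,-5],0],[5,[0,-4,-5],0],[5,[0,-4,-5],0],[5,[0,-4,-5],0],[5,[0,-4,-5],0]]}}

```text
time_s: 25.0
ee_pos: [0.6535, -0.2275, 0.2307]
eef_rot: [-1.57, -0.0, 1.289]
force: [0.2, 0.9, 0.2]
grip_width: 0.0501
```

```bash
python3 fin.py scene side wrist; python3 fl.py w11 2>/dev/null; python3 -c "
import cv2,numpy as np
cv2.imwrite('pics/w11s.png',cv2.imread('pics/w11.png'))"
```

```text
[ 0.65349323 -0.22752057  0.23065008] [0.23754956 0.85668274 0.20145447]
scene base top 172 0.03485547391291416 carrier 0.03500952528947293 post top 184 0.0792176884668429
side base top 73 0.036849388259052374 carrier 0.03579982666934478 post top 44 0.08002961583119333
wrist base top 666 0.03623048335091497 carrier 0.03639499564308091 post top 491 0.08119052033088114
[ 0.65382747 -0.22758714  0.23119067] [-1.57064138e+00 -3.62845718e-05  1.28896625e+00] [ 0.50412183 -0.39317669  0.54701305]
A flange z 0.0448938390968871
B flange z nan
f2 499 ((0.48622506856918335, -0.25188833475112915), 0.013107668608427048)
```

View pics/w11.png

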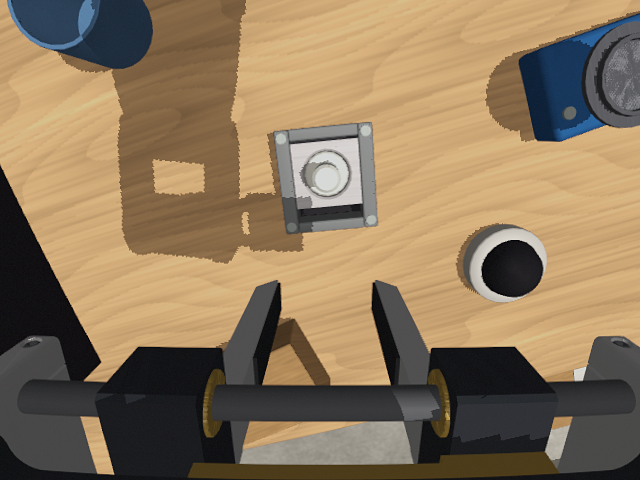

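The foot sits flush in the pocket at (327,175): wrist range gives its base top at 0.0362 and the carrier at 0.0364. Next I'll check the lighter foot in its pan with the scene camera.

```bash
python3 - <<'E'
from h import *
for n in("scene","side"):
  c,W,o=snap(n,n+"_end");P=W.reshape(-1,3)
  d=np.hypot(P[:,0]-.574,P[:,1]-.241);q=P[(d<.03)&(P[:,2]>.13)&(P[:,2]<.16)];f=P[(d<.04)&(d>.034)&(P[:,2]<.11)&(P[:,2]>.07)]
  print(n,'flange',np.median(f[:,2]),'post',len(q),np.median(q,0) if len(q) else 0,np.percentile(q[:,2],98) if len(q) else 0)
  if n=="scene":cv2.imwrite("pics/end.png",cv2.resize(c["img"][130:400,180:460],None,fx=2,fy=2)[...,::-1])
E
```

```text
scene flange 0.07757221711666107 post 105 [0.5765687  0.23599667 0.14120664] 0.14415363223346267
side flange 0.07743396024507765 post 68 [0.56923719 0.23757071 0.1398377 ] 0.14607303608587735
```

View pics/end.png

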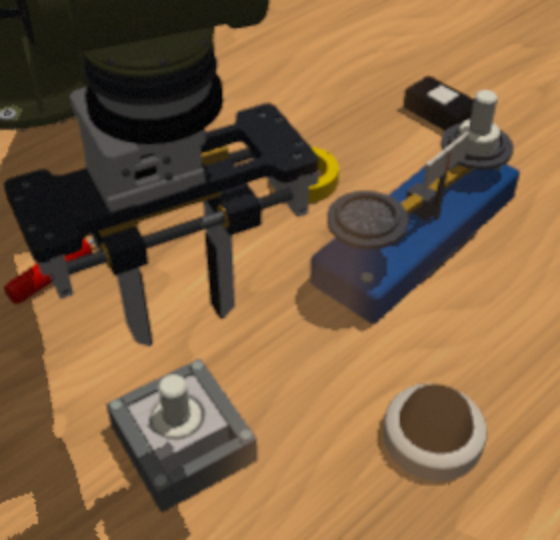

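The lighter foot stands upright in its pan at (483,125), pan down, and the other pan is empty. The robot is clear of everything.

```bash
python3 -c "
from h import *
print(ctrl.hand_in())"
```

```text
the job is handed in; nothing more can be done
None
```

The job is done and handed in at about 25 s of the 72 s allowed. I set both feet in opposite cups and let go. The first foot's pan went fully down, which agreed with the lift forces of about 3.4 N for it and 1.3–2.5 N for the other. I then took the heavier foot off and pressed it into the pocket to its rigid stop, with about 19 N in total.

**Seating:** after release, the wrist camera put the foot's base top at 36.2 mm and the carrier at 36.4 mm. The post top was at 81.2 mm, against 81 mm expected. The scene and side cameras agreed on flush to about 1 mm, though they read the post top 1–2 mm low.

**Lighter foot:** it stands upright in its own pan, with its post top at about 144–146 mm and that pan fully down. The other pan is empty. The last picture shows the robot clear of everything.

**Disagreements:** the camera estimates of the pocket's position differed by 1–2 mm. I settled this on entry by yielding about 1 mm to a side force of about 3 N. At the final press the side force was about 5 N.

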